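Set the desk lamp's dimmer dial to its mark and switch on

TASK

On the lamp's control box, push the ridge of the black dial round with a fingertip, without squeezing the ridge between the fingers, until the white index line on it lines up with the one long line of the scale ring. Then press the round switch button fully down and let it come up again, with the dial left on the long line. Leave the mug, bottle, carton and tape roll where they stand.

Things in the scene. Friction and masses are not known exactly. Their poses are not given: they have to be found in the camera images.
- console: white control box of the desk lamp, fixed to the desk, 170 x 270 x 35 mm (its x, y, z); origin at the centre of its underside on the desk. The dial's vertical axis passes through x = 0, y = -55 mm and the switch button through x = 0, y = +88 mm in its frame. It stands at varying places and yaws.
- scale: flat aluminium ring round the dial, fixed to the box, 156 mm across, its face 37 mm above the desk. Origin on the dial's axis at the ring's underside, z up. It has twelve black lines 30 degrees apart: eleven short thin ones (8 x 2 mm) and ONE long broad one (23 x 5 mm, 52.5 to 75.5 mm from the axis) along this body's +x. The ring's yaw on the box varies.
- long_line (a point): middle of the long scale line, 64 mm from the dial's axis, 37 mm above the desk
- dial_axis (a point): centre of the dial's flat upper face, on its vertical axis, 47 mm above the desk. The dial is a black disc 100 mm across that turns endlessly either way, without stops; it is stiff enough (0.08 N m, some 2 N pushed at 40 mm from the axis) to stay where it is left.
- index (a point): outer end of the white index line, 50 mm from the axis, 65 mm above the desk; its x points outwards. The 4 mm wide line runs along the top of the only ridge on the dial's flat face: radial, black, 12 to 50 mm from the axis, 14 mm wide, 15 mm high (the line 3 mm more). On the long line, it points the same way from the axis as scale +x.
- dial (a joint): angle of the dial in rad, growing anticlockwise as seen from above; 0 when the index line points along the console's +x axis
- switch_top (a point): centre of the top of the round white switch button, 34 mm across, that springs up; it goes 6 mm straight down with 4 N at full depth. Its top is 57 mm above the desk when up; the grey housing round it is 50 mm across, its rim 47 mm above the desk
- switch (a joint): travel of the switch button in m: 0 up, 0.006 fully down
- mug: white mug, 80 mm across and 90 mm high, standing loose; origin at the centre of its underside
- bottle: clear bottle, 64 mm across and 200 mm high, standing loose; origin at the centre of its underside
- carton: small white and brown carton lying loose, 55 x 88 x 23 mm; origin at the centre of its underside
- tape: roll of tape lying flat and loose, 70 mm across, 19 mm high; origin at the centre of its underside

How it is judged:
By the outcome, as a careful person would: the job done as asked, in the order asked, and still so for the second after the job is handed in, with the robot touching nothing.
It also fails if it takes over 51 s, if anything falls off the work surface, if the arm or the gripper's body presses on something with over 40 N, if the wrist force passes 120 N, or if a joint passes its speed limit or range.

ROBOT

A 6-joint arm with a two-finger parallel gripper is mounted at the origin on the work surface. World frame = base frame: x ahead of the robot, y to its left, z up, the work surface at z = 0. Lengths are in mm, angles in rad, forces in N, time in s.
With the tool pointing down it reaches from about 275 to 750 mm from the base axis. Payload 10.2 kg.
Tool frame: the origin (TCP) lies at the very end of the fingers, on their centre line; the grasp point (between the pads) lies 19 mm behind it; x points along the fingers, y is the direction in which the jaws open and shut, and the axes are right-handed (so a half turn about x gives the same grasp; the last joint's range is limited). The gripper opens to 85 mm and grips with 20 to 120 N. Pads are 22 mm wide; open, the fingers measure 114 mm over their backs; the gripper's body (76 mm by 85 mm) begins 54 mm behind the grasp point. The pads swing forward as they close: fully open they stand 13 mm farther back than shut.
Start: joints at [1.01, 0.313, 1.498, -0, 1.331, -0.223], TCP at [174.004, 495.332, 231.294] pointing down, gripper open.
Joint ranges: [-2.94, 2.94], [-0.97, 2.17], [0.19, 2.56], [-1.23, 4.37], [0.02, 3.11], [-2.88, 2.88]. Speed limits (rad/s): [2.39, 2.39, 3.01, 3.14, 3.14, 3.14].

INTERFACE

Orientations are given as a unit quaternion [w, x, y, z].
In Python, from rig import ctrl, viewer, finish_job gives the robot as it stands.
- The arm moves only by the tool carry_out, never from a script. Its argument "targets" is a list of rows, each an object of numbers: "x", "y", "z": the shift along the world's x, y, z in m; "ax", "ay", "az": the turn, a rotation vector about the world's x, y, z in rad; "hand": the opening, from -1 (shut) to 1 (fully open). A call has 1 to 5 rows; each row is the pose to reach, as a shift and turn from the pose commanded when the call began; what a row does not reach only later rows make up. A row lasts 1/8 s, in which the tool goes at most 62.5 mm and 10.7 degrees, less where a joint would pass 70% of its speed; a pose out of reach is approached as far as the arm can. A call with a gripper value outside its range is refused whole. The fingers move at their own pace and stop on an object; "grip_force" is the grip in N (left out, the last holds). Time passes only in rows, so rows that repeat a pose let the fingers close. It gives the time, the measured TCP pose, the force and the opening at its end, in the units of the state.
- ctrl.sense(): the state, without advancing time (a new reading comes with each control period).
- viewer.capture(name): name is "scene" or "top"; returns the picture (480x640x3 uint8, blue, green, red); there is no depth.
- viewer.camera_info(name): a dict with "fx", "fy", "cx", "cy" (pixels), "k1" (the pictures are not rectified: a ray, as slopes to the right and down, at radius r is drawn at 1 + k1 r^2 times it, then the intrinsics apply), "R" (3x3) and "t" (3): a world point X has camera coordinates R X + t. Camera axes: x right, y down, z forward; pixel columns grow to the right and rows downward; lengths in mm; the calibration is good to about 2 mm. A picture is of the moment at which its call begins. camera_info takes no time and is no camera call.
- finish_job(): hands the job in, once; it reports no verdict.
The state is a dict: "time_s": time; "joints": joint angles; "dq": joint speeds; "tau": joint torques, N m; "eef_pos": TCP position; "ee_rot": TCP orientation; "force": force on the tool from outside, world axes, zero at the start; "wrist_torque": the same for the moment, N m; "grip_width": opening from 0.0 (shut) to 1.0 (fully open).
Only numpy, scipy, OpenCV 4.12 (cv2) and the standard library are available. Lean on these libraries where they do the work, as an engineer would, in place of code of your own. Each camera call takes 0.05 s, during which the arm holds its last target. There are 200 camera calls.

## Working session

There is one attempt and no reset: what is moved stays moved. The work goes in short steps, Python scripts to look and compute and a tool call to move; the robot and the scene stay as the last step left them, time stands still between calls to the robot, and variables do not carry over. Pictures are saved under pics/ and viewed, about 8 in all and at most 12, crops included, and the job is handed in when it is done.

Besides the shell and the picture viewer there is one more tool, called after "Call:" as name(argument=value, ...) on one line, values as JSON. carry_out: Moves the arm, as the interface text tells. Its arguments: {"type":"object","properties":{"targets":{"type":"array"},"grip_force":{"type":"number"}},"required":["targets"]}

```bash
ls; mkdir -p pics
python3 - <<'E'
from rig import ctrl,viewer
import cv2
for n in("top","scene"):
    cv2.imwrite(f"pics/{n}0.png",viewer.capture(n)); print(n,viewer.camera_info(n))
print(ctrl.sense())
E
```

```text
pics
top {'fx': 595.2227239833961, 'fy': 595.2227239833961, 'cx': 326.41214778810433, 'cy': 232.7522364614624, 'k1': -0.004978864207495708, 'R': array([[-0.0239578 , -0.99969916,  0.00525478],
       [-0.99715628,  0.02352052, -0.07159702],
       [ 0.07145189, -0.00695515, -0.9974198 ]]), 't': array([  67.87003585,  583.00249025, 1585.25817923])}
scene {'fx': 451.2860077766034, 'fy': 451.2860077766034, 'cx': 320.5417642876545, 'cy': 243.26019133746377, 'k1': -0.03198915876229222, 'R': array([[ 0.51825208,  0.85516801, -0.01012219],
       [ 0.65540704, -0.40474001, -0.63767322],
       [-0.54941459,  0.32384131, -0.77024049]]), 't': array([-358.74446628, -316.47217408, 1467.15914519])}
{'time_s': 0.1, 'joints': array([ 1.00958637e+00,  3.13397891e-01,  1.49833810e+00, -1.61220993e-06,
        1.33100004e+00, -2.23387377e-01]), 'dq': array([ 0.00045583, -0.00186171, -0.00338246,  0.00059277,  0.00201886,
        0.0016244 ]), 'tau': array([ 3.17112783e-03, -4.12893176e+01, -2.60146379e+01, -1.29190748e-04,
        2.98962295e-03, -4.22239532e-05]), 'eef_pos': array([173.88753588, 495.1323119 , 230.79899871]), 'ee_rot': array([ 0.69688937,  0.11849728,  0.69719745, -0.11924477]), 'force': array([-0.31347428, -0.83557142, -0.85247306]), 'wrist_torque': array([ 0.01566131, -0.03960981, -0.02147656]), 'grip_width': 0.9965439600241789}
```

View pics/top0.png

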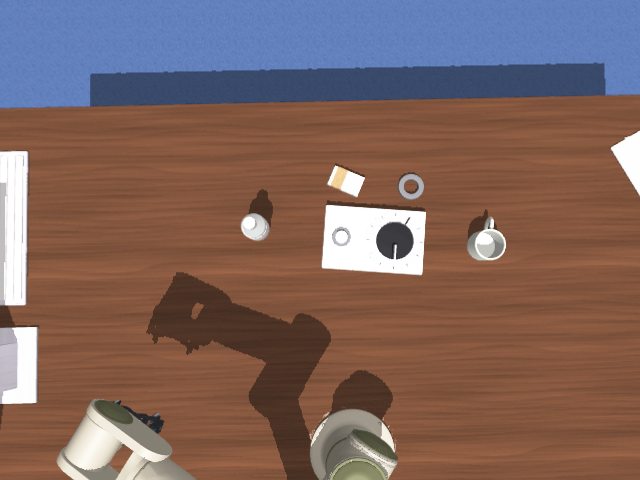

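View pics/scene0.png

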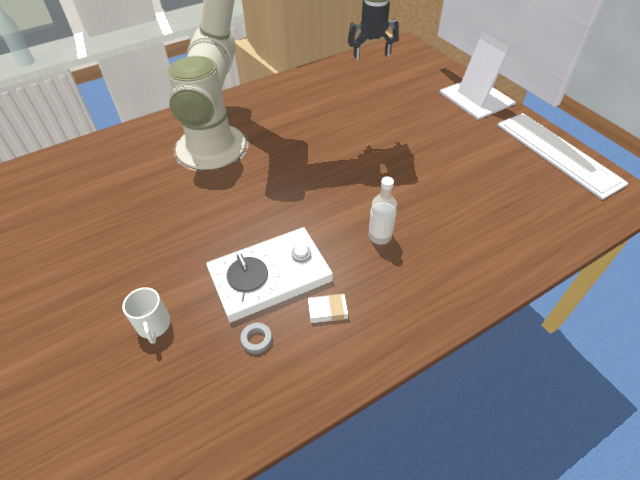

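The top view shows the console at about (322–426, 205–274), with the dial near (395,240) and its index pointing down to (395,258). The long line is near (407,221) and the switch near (341,236). The scene view agrees. Next I'll measure these.

```bash
cat > h.py <<'E'
import numpy as np,cv2
from rig import ctrl,viewer
def ray(n,uv,z):
    c=viewer.camera_info(n);K=np.array([[c['fx'],0,c['cx']],[0,c['fy'],c['cy']],[0,0,1]])
    p=cv2.undistortPoints(np.float64(uv).reshape(-1,1,2),K,np.array([c['k1'],0,0,0.])).reshape(-1,2)
    R=np.array(c['R']);C=-R.T@np.array(c['t']);d=np.c_[p,np.ones(len(p))]@R
    return (C+d*((z-C[2])/d[:,2])[:,None])[:,:2]
def proj(n,X):
    c=viewer.camera_info(n);K=np.array([[c['fx'],0,c['cx']],[0,c['fy'],c['cy']],[0,0,1]])
    return cv2.projectPoints(np.float64(X).reshape(-1,1,3),cv2.Rodrigues(np.array(c['R']))[0],np.array(c['t']),K,np.array([c['k1'],0,0,0.]))[0].reshape(-1,2)
E
python3 - <<'E'
from h import *
t=cv2.imread("pics/top0.png");s=cv2.imread("pics/scene0.png")
a=cv2.resize(t[200:280,318:430],None,fx=7,fy=7,interpolation=cv2.INTER_CUBIC)[:, :784]
b=cv2.resize(s[225:320,200:340],None,fx=5.5,fy=5.5,interpolation=cv2.INTER_CUBIC)
cv2.imwrite("pics/a.png",a);cv2.imwrite("pics/b.png",b)
# box corners: white mask in top
hsv=cv2.cvtColor(t,cv2.COLOR_BGR2HSV)
m=((hsv[...,1]<60)&(hsv[...,2]>150)).astype('uint8');m[:195]=0;m[285:]=0;m[:,:310]=0;m[:,440:]=0
p=np.argwhere(m)[:,::-1].astype('float32')
pc=ray("top",p,35.)
r=cv2.minAreaRect(pc.astype('float32'));print("box35",r)
g=cv2.cvtColor(t,cv2.COLOR_BGR2GRAY)
d=np.zeros_like(m);d[215:265,370:420]=g[215:265,370:420]<60
n,l,st,ce=cv2.connectedComponentsWithStats(d)
for i in range(1,n):
    if st[i][4]>3: print(st[i],ce[i],ray("top",ce[i],37.))
E
```

```text
box35 ((583.702392578125, -73.09135437011719), (270.2851867675781, 213.5380859375), 84.64392852783203)
[381 223  31  20 228] [399.02192982 230.10526316] [[ 585.79985859 -140.13136268]]
[391 242   7  17  36] [392.61111111 248.33333333] [[ 537.46453184 -121.42844864]]
```

View pics/a.png

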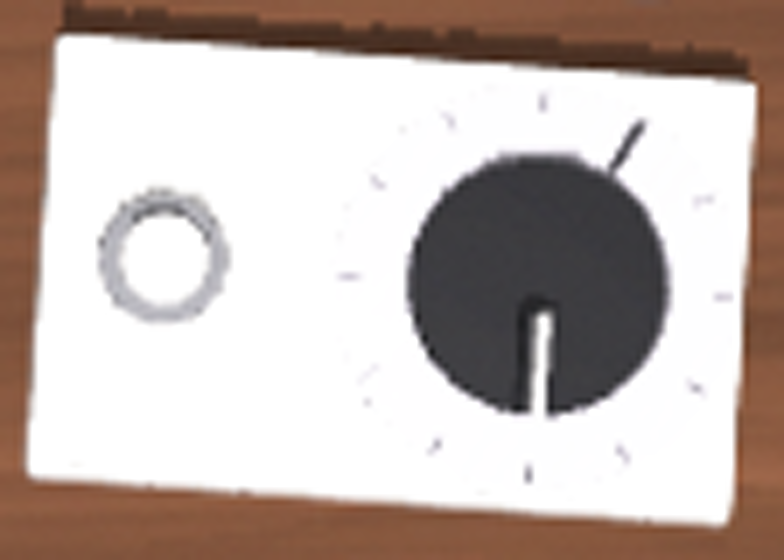

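View pics/b.png

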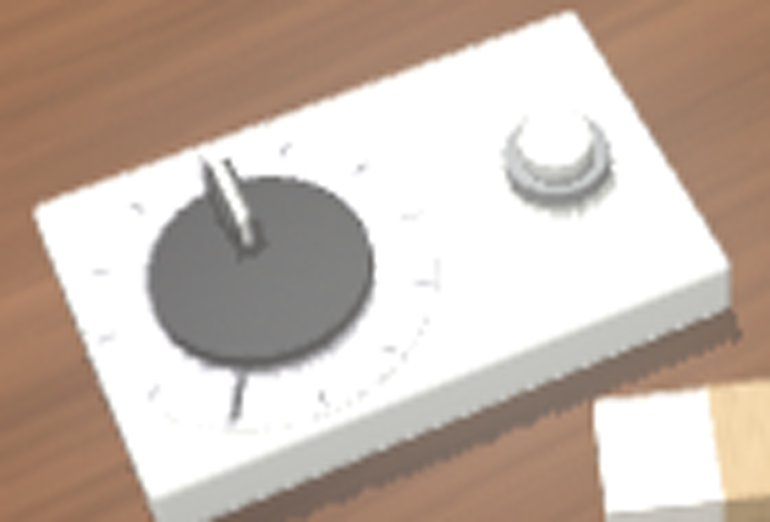

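The crops show the switch (164,255), dial centre (538,283), the index pointing down to (538,412), and the long line from (612,168) to (645,120). The scene crop agrees. Next I'll compute the geometry from both views.

```bash
cat >> h.py <<'E'
def measure(t,win=(195,285,310,440)):
    """top image -> dial centre, index yaw, long-line yaw"""
    y0,y1,x0,x1=win
    g=cv2.cvtColor(t,cv2.COLOR_BGR2GRAY)
    d=np.zeros(g.shape,'uint8');d[215:268,368:422]=(g[215:268,368:422]<130)
    return g,d
E
python3 - <<'E'
from h import *
t=cv2.imread("pics/top0.png");s=cv2.imread("pics/scene0.png")
hsv=cv2.cvtColor(t,cv2.COLOR_BGR2HSV)
m=((hsv[...,1]<60)&(hsv[...,2]>120)).astype('uint8');m[:202]=0;m[285:]=0;m[:,:315]=0;m[:,432:]=0
pc=ray("top",np.argwhere(m)[:,::-1],35.)
r=cv2.minAreaRect(pc.astype('float32'));print("box",r)
def A(v):return np.degrees(np.arctan2(v[1],v[0]))
cr=lambda p,off,k:(np.float64(p)+.5)/k-.5+np.array(off)
for n,img,off,k,L,I,S in(("top",t,(318,200),7,[(612,168),(645,120)],[(542,314),(538,412)],(162,258)),("scene",s,(200,225),5.5,[(242,376),(234,420)],[(249,242),(206,158)],(553,132))):
    g=cv2.cvtColor(img,cv2.COLOR_BGR2GRAY);lp=cr(L,off,k)
    c0=proj(n,[585,-130,47])[0].astype(int)
    w=np.zeros_like(g);cv2.circle(w,tuple(map(int,c0)),34,1,-1)
    d=((g<150)&(img.max(2)-img.min(2)<25)&(w>0)).astype('uint8')
    d=cv2.morphologyEx(d,cv2.MORPH_OPEN,np.ones((5,5),'uint8'))
    cnt=max(cv2.findContours(d,0,2)[0],key=cv2.contourArea)
    q=ray(n,cnt.reshape(-1,2),47.).astype('float32')
    (ex,ey),ax,_=cv2.fitEllipse(q);c=np.array([ex,ey])
    l=ray(n,lp,37.);i=ray(n,cr(I,off,k),65.);sw=ray(n,cr([S],off,k),57.)[0]
    print(n,"dial",c,ax,"long mid",l.mean(0),"yaw",A(l.mean(0)-c),A(l[1]-l[0]),"index",i,A(i[1]-c),A(i[1]-i[0]),"sw",sw,"dist",np.linalg.norm(sw-c),A(sw-c)-90)
E
```

```text
box ((562.7630615234375, -71.12820434570312), (270.2851867675781, 171.47561645507812), 84.64392852783203)
top dial [ 560.54260254 -125.23740387] (94.55952453613281, 97.72215270996094) long mid [ 612.01056907 -163.33398998] yaw -36.50884292413789 -36.165971571167304 index [[ 546.35804228 -124.72560292]
 [ 509.72767815 -122.04903995]] 176.4097037797263 175.8208522806143 sw [571.24928741  16.78581932] dist 142.42622309757695 -4.3111941652878585
scene dial [ 566.3571167  -127.43403625] (92.2569580078125, 98.42547607421875) long mid [ 610.05098539 -161.6233317 ] yaw -38.04223921819365 -33.80977847543057 index [[ 558.64190983 -128.05593818]
 [ 506.54128817 -124.62013442]] 177.30663388615258 176.22706168088368 sw [568.65251295  16.53826609] dist 143.9905992956029 -0.9134074658456655
```

Call:
carry_out(targets=[{"x":0.117,"y":-0.195,"z":0,"az":-0.93,"hand":-1},{"x":0.117,"y":-0.195,"z":0,"az":-0.93,"hand":-1},{"x":0.117,"y":-0.195,"z":0,"az":-0.93,"hand":-1},{"x":0.117,"y":-0.195,"z":0,"az":-0.93,"hand":-1},{"x":0.117,"y":-0.195,"z":0,"az":-0.93,"hand":-1}])

```text
invalid input at $.targets[0]: expected keys x, y, z, ax, ay, az, hand
```

Call:
carry_out(targets=[{"x":0.117,"y":-0.195,"z":0,"ax":0,"ay":0,"az":-0.93,"hand":-1},{"x":0.117,"y":-0.195,"z":0,"ax":0,"ay":0,"az":-0.93,"hand":-1},{"x":0.117,"y":-0.195,"z":0,"ax":0,"ay":0,"az":-0.93,"hand":-1},{"x":0.117,"y":-0.195,"z":0,"ax":0,"ay":0,"az":-0.93,"hand":-1},{"x":0.117,"y":-0.195,"z":0,"ax":0,"ay":0,"az":-0.93,"hand":-1}])

```text
time_s: 0.72
eef_pos: [292.0, 298.5, 231.2]
ee_rot: [0.568, 0.421, 0.568, -0.422]
force: [0.6, -0.2, -0.2]
grip_width: -0.004
```

Call:
carry_out(targets=[{"x":0.117,"y":-0.195,"z":0,"ax":0,"ay":0,"az":-0.93,"hand":-1},{"x":0.117,"y":-0.195,"z":0,"ax":0,"ay":0,"az":-0.93,"hand":-1},{"x":0.117,"y":-0.195,"z":0,"ax":0,"ay":0,"az":-0.93,"hand":-1},{"x":0.117,"y":-0.195,"z":0,"ax":0,"ay":0,"az":-0.93,"hand":-1},{"x":0.117,"y":-0.195,"z":0,"ax":0,"ay":0,"az":-0.93,"hand":-1}])

```text
time_s: 1.35
eef_pos: [408.9, 103.2, 230.9]
ee_rot: [-0.318, -0.631, -0.318, 0.632]
force: [-0.1, 0.7, 0.1]
grip_width: -0.001
```

Call:
carry_out(targets=[{"x":0.1175,"y":-0.194,"z":-0.1,"ax":0,"ay":0,"az":-0.93,"hand":-1},{"x":0.1175,"y":-0.194,"z":-0.1,"ax":0,"ay":0,"az":-0.93,"hand":-1},{"x":0.1175,"y":-0.194,"z":-0.1,"ax":0,"ay":0,"az":-0.93,"hand":-1},{"x":0.1175,"y":-0.194,"z":-0.1,"ax":0,"ay":0,"az":-0.93,"hand":-1},{"x":0.1175,"y":-0.194,"z":-0.1,"ax":0,"ay":0,"az":-0.93,"hand":-1}])

```text
time_s: 1.98
eef_pos: [525.5, -91.3, 128.5]
ee_rot: [-0.001, -0.706, -0.002, 0.708]
force: [-0.4, -0.7, 0.4]
grip_width: -0.002
```

Call:
carry_out(targets=[{"x":0,"y":0.001,"z":-0.078,"ax":0,"ay":0,"az":-0.07,"hand":-1},{"x":0,"y":0.001,"z":-0.078,"ax":0,"ay":0,"az":-0.07,"hand":-1},{"x":0,"y":0.001,"z":-0.078,"ax":0,"ay":0,"az":-0.07,"hand":-1},{"x":0,"y":0.001,"z":-0.078,"ax":0,"ay":0,"az":-0.07,"hand":-1}])

```text
time_s: 2.48
eef_pos: [526.6, -87.9, 55.2]
ee_rot: [-0.019, 0.708, -0.02, -0.706]
force: [-0.7, -0.3, 0.3]
grip_width: 0.003
```

Run:
```python
from h import *
s=viewer.capture("scene");cv2.imwrite("pics/s1.png",cv2.resize(s[180:340,170:370],None,fx=3.5,fy=3.5,interpolation=cv2.INTER_CUBIC))
q=ctrl.sense();print({k:np.round(q[k],3) for k in("time_s","eef_pos","ee_rot","force","joints")})
```

```text
{'time_s': np.float64(2.525), 'eef_pos': array([526.492, -87.942,  55.124]), 'ee_rot': array([-0.019,  0.708, -0.02 , -0.706]), 'force': array([ 0.605, -0.378, -0.171]), 'joints': array([-0.385,  0.536,  1.673, -0.   ,  0.929,  1.241])}
```

View pics/s1.png

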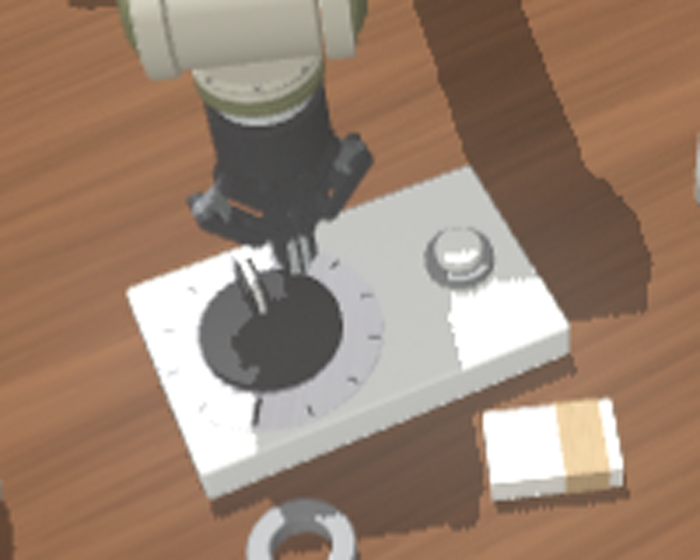

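The fingertips are down beside the ridge at about (300,260), on its clockwise side, with nothing touched. Next I'll work out the arc numbers.

```bash
cat >> h.py <<'E'
C=np.array([559,-125.8])
def P(phi,v=21,r=36):
    a=np.radians(phi);e=np.array([np.cos(a),np.sin(a)]);n=np.array([-e[1],e[0]])
    return C+r*e-v*n
E
python3 - <<'E'
from h import *
b=np.array([525.5,-87.7]);y=176-270+.9
ph=176
for call in range(4):
    if call: seq=[ph+9*(i+1) for i in range(5)]
    else: seq=[176]
    for p in seq: print(p,np.round((P(p)-b)/1000,4),round(np.radians(p-270-y),3))
    ph=seq[-1];b=P(ph);y=ph-270;print()
E
```

```text
176 [-0.0009 -0.0146] -0.016

185 [-0.0032 -0.0057] 0.157
194 [-0.0056 -0.0118] 0.314
203 [-0.0069 -0.0182] 0.471
212 [-0.0072 -0.0247] 0.628
221 [-0.0065 -0.0312] 0.785

230 [ 0.0017 -0.0063] 0.157
239 [ 0.0044 -0.0123] 0.314
248 [ 0.008  -0.0177] 0.471
257 [ 0.0124 -0.0226] 0.628
266 [ 0.0175 -0.0267] 0.785

275 [ 0.0057 -0.0032] 0.157
284 [ 0.0118 -0.0056] 0.314
293 [ 0.0182 -0.0069] 0.471
302 [ 0.0247 -0.0072] 0.628
311 [ 0.0312 -0.0065] 0.785
```

Call:
carry_out(targets=[{"x":-0.0005,"y":-0.007,"z":-0.001,"ax":0,"ay":0,"az":-0.016,"hand":-1},{"x":-0.0009,"y":-0.0146,"z":-0.001,"ax":0,"ay":0,"az":-0.016,"hand":-1},{"x":-0.0009,"y":-0.0146,"z":-0.001,"ax":0,"ay":0,"az":-0.016,"hand":-1}])

```text
time_s: 2.9
eef_pos: [524.6, -103.0, 52.5]
ee_rot: [-0.026, 0.707, -0.026, -0.707]
force: [-0.2, 0.8, 0.8]
grip_width: 0.0
```

Call:
carry_out(targets=[{"x":-0.0032,"y":-0.0057,"z":0,"ax":0,"ay":0,"az":0.157,"hand":-1},{"x":-0.0056,"y":-0.0118,"z":0,"ax":0,"ay":0,"az":0.314,"hand":-1},{"x":-0.0069,"y":-0.0182,"z":0,"ax":0,"ay":0,"az":0.471,"hand":-1},{"x":-0.0072,"y":-0.0247,"z":0,"ax":0,"ay":0,"az":0.628,"hand":-1},{"x":-0.0065,"y":-0.0312,"z":0,"ax":0,"ay":0,"az":0.785,"hand":-1}])

```text
time_s: 3.52
eef_pos: [517.8, -133.3, 52.3]
ee_rot: [-0.248, -0.662, -0.249, 0.662]
force: [-0.8, 2.1, 1.5]
grip_width: -0.001
```

Run:
```python
from h import *
s=viewer.capture("scene");cv2.imwrite("pics/s2.png",cv2.resize(s[200:320,190:340],None,fx=4.5,fy=4.5,interpolation=cv2.INTER_CUBIC))
q=ctrl.sense();print({k:np.round(q[k],3) for k in("time_s","eef_pos","ee_rot","force","joints")})
```

```text
{'time_s': np.float64(3.575), 'eef_pos': array([ 518.044, -133.994,   52.339]), 'ee_rot': array([-0.25 , -0.661, -0.25 ,  0.661]), 'force': array([-0.95 ,  1.144,  0.183]), 'joints': array([-0.472,  0.544,  1.668,  0.   ,  0.93 ,  0.375])}
```

View pics/s2.png

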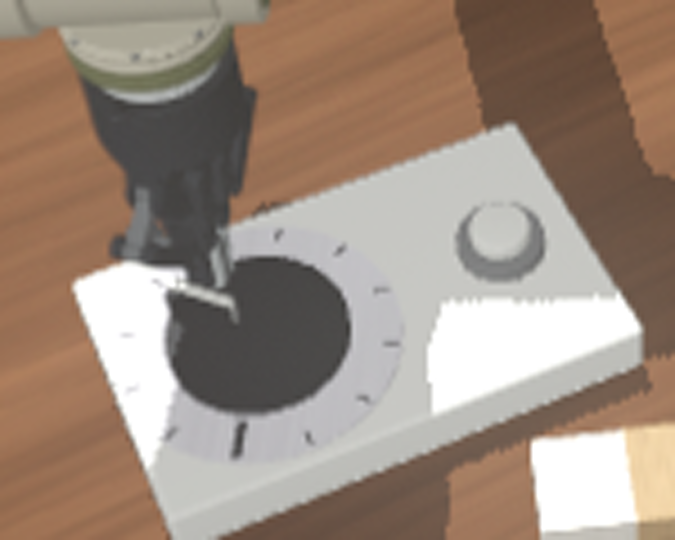

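The ridge is turning; its white line now runs from (237,308) at the inner end to about (160,283). I'll compute its angle.

Run:
```python
from h import *
p=(np.array([(235,304),(170,287)])+.5)/4.5-.5+[190,200]
i=ray("scene",p,65.);print(i,[np.degrees(np.arctan2(*(v)[::-1])) for v in(i[1]-i[0],i[1]-C,i[0]-C)])
```

```text
[[ 551.02557291 -132.41965653]
 [ 522.54396809 -157.23934653]] [np.float64(-138.93016891458092), np.float64(-139.22581814622703), np.float64(-140.30357465482203)]
```

The index is at 221°, which is exactly the commanded φ. I'll carry on to 311°.

Call:
carry_out(targets=[{"x":0.0017,"y":-0.0063,"z":0,"ax":0,"ay":0,"az":0.157,"hand":-1},{"x":0.0044,"y":-0.0123,"z":0,"ax":0,"ay":0,"az":0.314,"hand":-1},{"x":0.008,"y":-0.0177,"z":0,"ax":0,"ay":0,"az":0.471,"hand":-1},{"x":0.0124,"y":-0.0226,"z":0,"ax":0,"ay":0,"az":0.628,"hand":-1},{"x":0.0175,"y":-0.0267,"z":0,"ax":0,"ay":0,"az":0.785,"hand":-1}])

```text
time_s: 4.2
eef_pos: [535.3, -160.1, 52.2]
ee_rot: [-0.482, -0.517, -0.483, 0.517]
force: [-1.6, 1.4, 1.3]
grip_width: 0.001
```

Call:
carry_out(targets=[{"x":0.0057,"y":-0.0032,"z":0,"ax":0,"ay":0,"az":0.157,"hand":-1},{"x":0.0118,"y":-0.0056,"z":0,"ax":0,"ay":0,"az":0.314,"hand":-1},{"x":0.0182,"y":-0.0069,"z":0,"ax":0,"ay":0,"az":0.471,"hand":-1},{"x":0.0247,"y":-0.0072,"z":0,"ax":0,"ay":0,"az":0.628,"hand":-1},{"x":0.0312,"y":-0.0065,"z":0,"ax":0,"ay":0,"az":0.785,"hand":-1}])

```text
time_s: 4.82
eef_pos: [566.5, -166.5, 52.2]
ee_rot: [0.643, 0.293, 0.644, -0.294]
force: [-1.9, -0.0, -0.3]
grip_width: -0.004
```

Run:
```python
from h import *
s=viewer.capture("scene");cv2.imwrite("pics/s3full.png",s);t=viewer.capture("top");cv2.imwrite("pics/t3full.png",t)
a=cv2.resize(s[235:310,200:290],None,fx=7,fy=7,interpolation=cv2.INTER_CUBIC)
b=cv2.resize(t[200:275,368:432],None,fx=7,fy=7,interpolation=cv2.INTER_CUBIC)
cv2.imwrite("pics/s3.png",cv2.resize(np.hstack([a,b]),None,fx=5/7,fy=5/7,interpolation=cv2.INTER_AREA))
q=ctrl.sense();print({k:np.round(q[k],3) for k in("time_s","eef_pos","ee_rot","force","joints")})
```

```text
{'time_s': np.float64(4.925), 'eef_pos': array([ 566.953, -166.535,   52.221]), 'ee_rot': array([ 0.643,  0.295,  0.643, -0.295]), 'force': array([ 0.2  , -0.265,  0.541]), 'joints': array([-0.484,  0.644,  1.488, -0.   ,  1.01 , -1.195])}
```

View pics/s3.png

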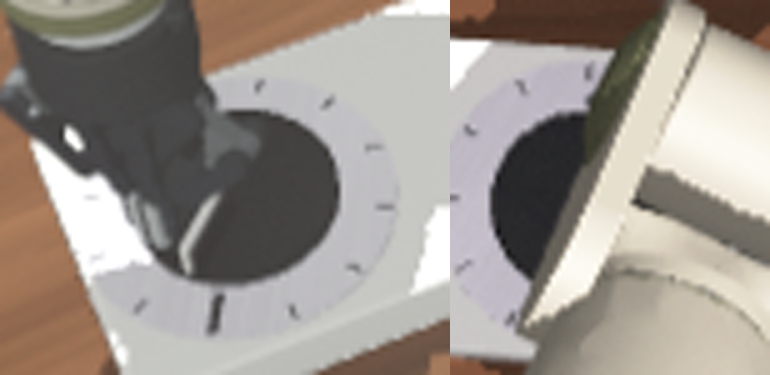

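In the scene crop, the index line runs from (216,196) to about (183,250), and the long line is at (216,314). The top view is blocked by the arm. I'll refine the scale yaw and dial centre from the ring's ticks, which now stand out clearly.

```bash
cat > ticks.py <<'E'
from h import *
from scipy.optimize import least_squares
def ticks(n,img,seeds,k,off,c0=C,y0=-36.):
    g=cv2.cvtColor(img,cv2.COLOR_BGR2GRAY).astype('float32');pts=[]
    for s in seeds:
        u,v=np.round((np.array(s)+.5)/k-.5+off).astype(int);h=3 
        w=g[v-h:v+h+1,u-h:u+h+1];w=np.clip(np.median(w)-w-12,0,None)
        Y,X=np.mgrid[v-h:v+h+1,u-h:u+h+1];pts.append([(X*w).sum()/w.sum(),(Y*w).sum()/w.sum()])
    p=ray(n,pts,37.)
    def f(x):
        a=np.degrees(np.arctan2(p[:,1]-x[1],p[:,0]-x[0]))-x[2]
        da=(a+15)%30-15
        return np.r_[np.radians(da)*70,(np.hypot(*(p-x[:2]).T)-x[3])[1:]]
    r=least_squares(f,[*c0,y0,70.]);print(n,"centre,yaw,rad",r.x.round(2),"res",r.fun.round(1));return r.x
E
python3 - <<'E'
from ticks import *
s=cv2.imread("pics/s3full.png")
x=ticks("scene",s,[(216,314),(260,86),(328,102),(374,147),(385,207),(354,268),(294,312),(141,305)],5,np.array([200,235]))
t=cv2.imread("pics/top0.png")
y=ticks("top",t,[(628,144),(542,103),(450,121),(377,182),(349,275),(435,446),(528,474),(623,454),(697,387),(723,296),(704,200)],7,np.array([318,200]))
i=ray("scene",(np.array([(216,196),(184,249)])+.5)/5-.5+[200,235],65.)
print(i,[np.degrees(np.arctan2(*(v)[::-1])) for v in(i[1]-i[0],i[1]-x[:2],i[1]-C)])
E
```

```text
scene centre,yaw,rad [ 557.52 -126.2   -34.29   71.61] res [ 0.   0.3 -0.2 -0.1 -0.  -0.2  0.4 -0.1 -0.1  0.3 -0.3  0.5 -0.3 -0.3
  0.2]
top centre,yaw,rad [ 558.32 -126.83  -34.27   72.36] res [ 0.4  1.3  0.6 -0.2 -0.3 -0.2 -0.6 -0.8  0.1 -0.8  0.6 -2.  -0.6  0.5
  0.  -0.1 -0.7 -1.5 -1.2  6.2 -0.6]
[[ 569.92800412 -138.69152863]
 [ 589.61501171 -164.11129837]] [np.float64(-52.243069043821684), np.float64(-49.755951787734105), np.float64(-51.37123473747886)]
```

Call:
carry_out(targets=[{"x":0.0045,"y":0.0012,"z":0,"ax":0,"ay":0,"az":0.113,"hand":-1},{"x":0.009,"y":0.0028,"z":0,"ax":0,"ay":0,"az":0.227,"hand":-1},{"x":0.009,"y":0.0028,"z":0,"ax":0,"ay":0,"az":0.227,"hand":-1}])

```text
time_s: 5.3
eef_pos: [575.7, -163.8, 52.2]
ee_rot: [0.672, 0.221, 0.672, -0.221]
force: [-0.9, 0.1, -0.1]
grip_width: -0.004
```

Run:
```python
from h import *
s=viewer.capture("scene");cv2.imwrite("pics/s4full.png",s)
cv2.imwrite("pics/s4.png",cv2.resize(s[255:310,215:275],None,fx=10,fy=10,interpolation=cv2.INTER_CUBIC))
q=ctrl.sense();print({k:np.round(q[k],3) for k in("time_s","eef_pos","ee_rot","force")})
```

```text
{'time_s': np.float64(5.35), 'eef_pos': array([ 575.667, -163.814,   52.215]), 'ee_rot': array([ 0.672,  0.221,  0.672, -0.221]), 'force': array([ 0.134, -0.07 , -0.62 ])}
```

View pics/s4.png

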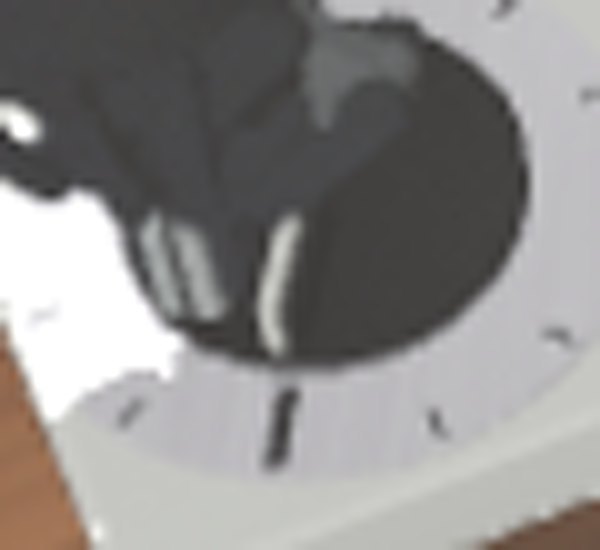

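The white top line runs from (290,215) to (266,303), and the white end face continues down to (280,350). The long line's middle is at (281,428).

Run:
```python
from h import *
c=np.array([558,-126.4])
p=(np.array([(290,215),(266,303)])+.5)/10-.5+[215,255]
i=ray("scene",p,65.);f=ray("scene",(np.array([[279,350]])+.5)/10-.5+[215,255],47.)[0];A=lambda v:round(np.degrees(np.arctan2(v[1],v[0])),1)
print(i,A(i[1]-i[0]),A(i[1]-c),A(i[0]-c),"foot",f,A(f-c),np.hypot(*(f-c)))
for a in(-38,-36,-34.3):
    e=np.array([np.cos(np.radians(a)),np.sin(np.radians(a))]);print(a,(proj("scene",[[*(c+20*e),65],[*(c+50*e),65],[*(c+50*e),47]])-[215,255]).round(2)*10)
```

```text
[[ 576.76003716 -139.94184318]
 [ 596.51769102 -155.260494  ]] -37.8 -36.8 -35.8 foot [ 597.58872224 -155.31147175] -36.1 49.02183317118979
-38 [[284.8 199.4]
 [255.5 304.8]
 [266.9 348.4]]
-36 [[287.8 199.6]
 [262.9 305.4]
 [274.2 349. ]]
-34.3 [[290.3 199.7]
 [269.3 305.8]
 [280.5 349.4]]
```

Call:
carry_out(targets=[{"x":0.0009,"y":0.0004,"z":0,"ax":0,"ay":0,"az":0.023,"hand":-1},{"x":0.0009,"y":0.0004,"z":0,"ax":0,"ay":0,"az":0.023,"hand":-1},{"x":-0.008,"y":-0.012,"z":0,"ax":0,"ay":0,"az":0.023,"hand":-1},{"x":-0.008,"y":-0.012,"z":0.02,"ax":0,"ay":0,"az":0.023,"hand":-1},{"x":-0.008,"y":-0.012,"z":0.08,"ax":0,"ay":0,"az":0.023,"hand":-1}])

```text
time_s: 5.98
eef_pos: [566.0, -176.1, 130.8]
ee_rot: [0.672, 0.213, 0.676, -0.212]
force: [-0.0, 0.5, -0.2]
grip_width: -0.001
```

Call:
carry_out(targets=[{"x":0,"y":0.06,"z":0.03,"ax":0,"ay":0,"az":0,"hand":-1},{"x":0,"y":0.12,"z":0.03,"ax":0,"ay":0,"az":0,"hand":-1},{"x":0.004,"y":0.18,"z":0.0,"ax":0,"ay":0,"az":0,"hand":-1},{"x":0.004,"y":0.192,"z":-0.04,"ax":0,"ay":0,"az":0,"hand":-1},{"x":0.004,"y":0.192,"z":-0.04,"ax":0,"ay":0,"az":0,"hand":-1}])

```text
time_s: 6.6
eef_pos: [570.1, 16.7, 90.2]
ee_rot: [0.673, 0.211, 0.677, -0.212]
force: [0.9, -1.4, -0.3]
grip_width: -0.0
```

Run:
```python
from h import *
s=viewer.capture("scene");cv2.imwrite("pics/s5full.png",s)
t=viewer.capture("top");cv2.imwrite("pics/t5full.png",t)
a=cv2.resize(s[225:313,205:325],None,fx=6.5,fy=6.5,interpolation=cv2.INTER_CUBIC)
cv2.imwrite("pics/s5.png",a)
b=cv2.resize(t[205:275,325:430],None,fx=7,fy=7,interpolation=cv2.INTER_CUBIC);cv2.imwrite("pics/t5.png",b)
q=ctrl.sense();print({k:np.round(q[k],3) for k in("time_s","eef_pos","ee_rot","force")})
```

```text
{'time_s': np.float64(6.7), 'eef_pos': array([572.418,  14.853,  93.604]), 'ee_rot': array([ 0.675,  0.212,  0.674, -0.212]), 'force': array([-0.167, -0.504, -0.14 ])}
```

View pics/s5.png

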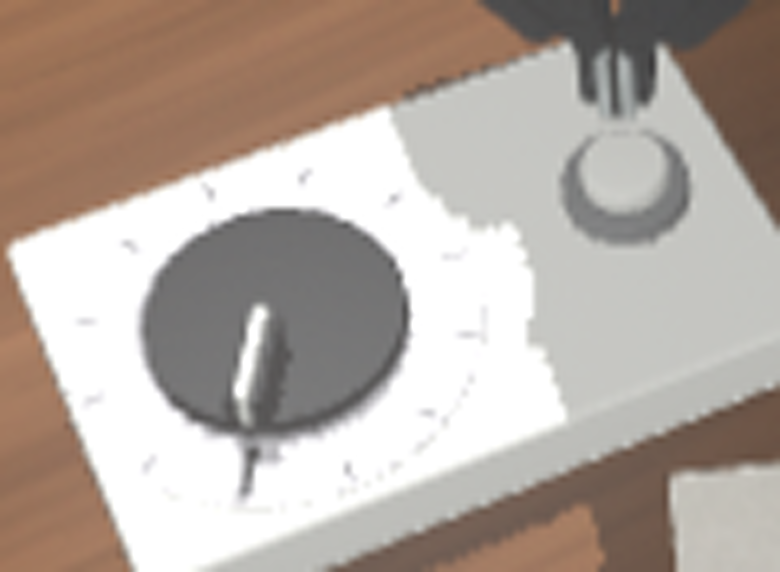

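View pics/t5.png

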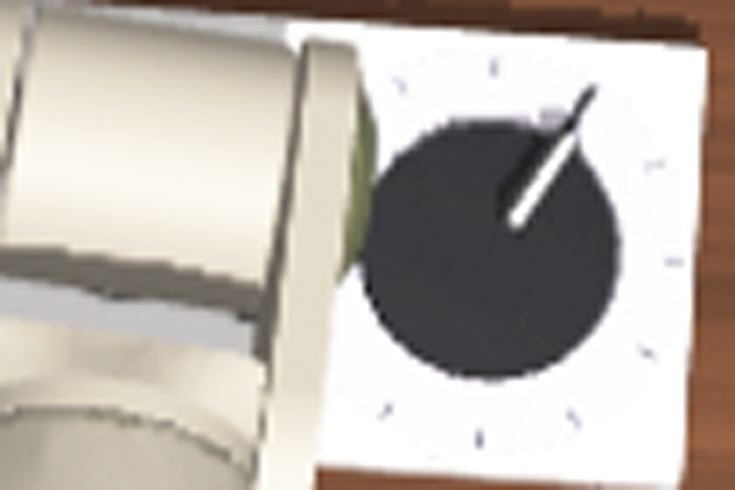

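In both views the index points along the long line. In the top crop the index runs from (514,220) to (575,138) and the long line ends at (593,88). I'll measure numerically with the white ridge pixels.

```bash
cat > idx.py <<'E'
from h import *
def idx(n,img,ends,k,off,c):
    g=cv2.cvtColor(img,cv2.COLOR_BGR2GRAY).astype('float64')
    e=(np.array(ends,float)+.5)/k-.5+off;d=(e[1]-e[0]);L=np.hypot(*d);d/=L;nn=np.array([-d[1],d[0]]);q=[]
    for s in np.linspace(.15*L,.85*L,12):
        o=np.linspace(-3,3,61);xy=(e[0]+s*d)[:,None]+nn[:,None]*o
        v=cv2.remap(g.astype('float32'),xy[0][None].astype('float32'),xy[1][None].astype('float32'),1)[0]
        w=np.clip(v-(v.min()+.5*(v.max()-v.min())),0,None);q.append(e[0]+s*d+nn*(w*o).sum()/w.sum())
    p=ray(n,q,65.);vx,vy,x0,y0=cv2.fitLine(p.astype('float32'),2,0,.01,.01).ravel()
    if vx<0:vx,vy=-vx,-vy
    m=p.mean(0)-c
    print(n,"dir",np.degrees(np.arctan2(vy,vx)).round(2),"mean bearing",np.degrees(np.arctan2(m[1],m[0])).round(2),"offset of line from axis mm",round(vx*(c[1]-y0)-vy*(c[0]-x0),2))
E
python3 - <<'E'
from idx import *; from ticks import ticks
s=cv2.imread("pics/s5full.png");t=cv2.imread("pics/t5full.png")
ys=ticks("scene",s,[(248,470),(209,192),(130,245),(87,321),(93,399),(150,463),(349,469),(429,412),(470,334),(454,256),(393,199),(305,178)],6.5,np.array([205,225]))
yt=ticks("top",t,[(586,103),(494,68),(400,85),(387,410),(479,438),(573,419),(647,351),(674,261),(655,165)],7,np.array([325,205]))
for c in(ys[:2],np.array([558,-126.4])): idx("scene",s,[(261,308),(243,398)],6.5,[205,225],c)
for c in(yt[:2],np.array([558,-126.4])): idx("top",t,[(514,220),(575,138)],7,[325,205],c)
E
```

```text
scene centre,yaw,rad [ 557.36 -126.36  -33.91   73.12] res [ 0.6 -0.3 -0.2  0.5  1.4 -0.6 -0.2 -0.2  0.2 -0.3 -0.7 -0.4  7.  -2.1
 -1.8  1.7 -0.9 -0.7  0.4  1.2 -2.2 -1.1 -1.6]
top centre,yaw,rad [ 558.22 -126.86  -34.17   72.29] res [ 0.7  1.2  0.5 -0.4 -0.8 -0.9  0.  -0.8  0.5 -1.8 -0.4 -0.1 -0.8 -1.5
 -1.2  6.2 -0.4]
scene dir -35.47 mean bearing -34.99 offset of line from axis mm -0.26
scene dir -35.47 mean bearing -35.61 offset of line from axis mm 0.08
top dir -35.66 mean bearing -35.02 offset of line from axis mm -0.35
top dir -35.66 mean bearing -35.47 offset of line from axis mm -0.11
```

The index reads about −35.3° and the long line about −34.2°, so they agree within about 1° (under 1 mm at the rim). I'll press the switch in graded steps.

Call:
carry_out(targets=[{"x":-0.0015,"y":0.001,"z":-0.02,"ax":0,"ay":0,"az":0,"hand":-1},{"x":-0.0015,"y":0.001,"z":-0.032,"ax":0,"ay":0,"az":0,"hand":-1},{"x":-0.0015,"y":0.001,"z":-0.037,"ax":0,"ay":0,"az":0,"hand":-1},{"x":-0.0015,"y":0.001,"z":-0.04,"ax":0,"ay":0,"az":0,"hand":-1},{"x":-0.0015,"y":0.001,"z":-0.04,"ax":0,"ay":0,"az":0,"hand":-1}])

```text
time_s: 7.32
eef_pos: [570.8, 16.7, 52.9]
ee_rot: [0.675, 0.212, 0.674, -0.212]
force: [-1.0, -2.1, 3.1]
grip_width: -0.001
```

Force is 3.1 N at z ≈ 52.6. I'll go on down to the stop.

Call:
carry_out(targets=[{"x":0,"y":0,"z":-0.0015,"ax":0,"ay":0,"az":0,"hand":-1},{"x":0,"y":0,"z":-0.002,"ax":0,"ay":0,"az":0,"hand":-1},{"x":0,"y":0,"z":-0.0025,"ax":0,"ay":0,"az":0,"hand":-1},{"x":0,"y":0,"z":-0.0025,"ax":0,"ay":0,"az":0,"hand":-1}])

```text
time_s: 7.82
eef_pos: [570.9, 16.8, 51.0]
ee_rot: [0.675, 0.212, 0.674, -0.212]
force: [-1.7, -3.7, 10.9]
grip_width: 0.004
```

The force is 10.9 N and z is held at 51.0, which is the bottom stop. I'll hold briefly with a touch more, then retract.

Call:
carry_out(targets=[{"x":0,"y":0,"z":-0.0005,"ax":0,"ay":0,"az":0,"hand":-1},{"x":0,"y":0,"z":-0.0005,"ax":0,"ay":0,"az":0,"hand":-1}])

```text
time_s: 8.07
eef_pos: [570.9, 16.9, 50.8]
ee_rot: [0.675, 0.212, 0.674, -0.212]
force: [-3.8, -3.6, 13.8]
grip_width: -0.001
```

Call:
carry_out(targets=[{"x":0,"y":0,"z":0.01,"ax":0,"ay":0,"az":0,"hand":-1},{"x":0,"y":0,"z":0.03,"ax":0,"ay":0,"az":0,"hand":-1},{"x":0,"y":0,"z":0.08,"ax":0,"ay":0,"az":0,"hand":-1},{"x":-0.04,"y":0.02,"z":0.14,"ax":0,"ay":0,"az":0,"hand":-1},{"x":-0.08,"y":0.04,"z":0.18,"ax":0,"ay":0,"az":0,"hand":-1}])

```text
time_s: 8.7
eef_pos: [495.5, 54.7, 224.1]
ee_rot: [0.675, 0.212, 0.675, -0.212]
force: [1.1, 0.8, 0.6]
grip_width: -0.007
```

Call:
carry_out(targets=[{"x":-0.06,"y":0.06,"z":0,"ax":0,"ay":0,"az":0,"hand":-1},{"x":-0.1,"y":0.12,"z":0,"ax":0,"ay":0,"az":0,"hand":-1},{"x":-0.1,"y":0.16,"z":0,"ax":0,"ay":0,"az":0,"hand":-1},{"x":-0.1,"y":0.16,"z":0,"ax":0,"ay":0,"az":0,"hand":-1}])

```text
time_s: 9.2
eef_pos: [394.7, 217.0, 222.7]
ee_rot: [0.675, 0.21, 0.675, -0.21]
force: [-0.5, -0.8, 0.7]
grip_width: -0.003
```

Run:
```python
from idx import *
s=viewer.capture("scene");t=viewer.capture("top");cv2.imwrite("pics/s6full.png",s);cv2.imwrite("pics/t6full.png",t)
c=np.array([558,-126.4])
idx("scene",s,[(261,308),(243,398)],6.5,[205,225],c);idx("top",t,[(514,220),(575,138)],7,[325,205],c)
q=ctrl.sense();print({k:np.round(q[k],3) for k in("time_s","eef_pos","force")})
cv2.imwrite("pics/s6.png",cv2.resize(s[160:370,100:420],None,fx=2.5,fy=2.5,interpolation=cv2.INTER_CUBIC))
```

```text
scene dir -35.42 mean bearing -35.6 offset of line from axis mm 0.1
top dir -35.62 mean bearing -35.47 offset of line from axis mm -0.08
{'time_s': np.float64(9.3), 'eef_pos': array([396.095, 214.6  , 222.54 ]), 'force': array([ 0.253, -0.829,  0.266])}
```

View pics/s6.png

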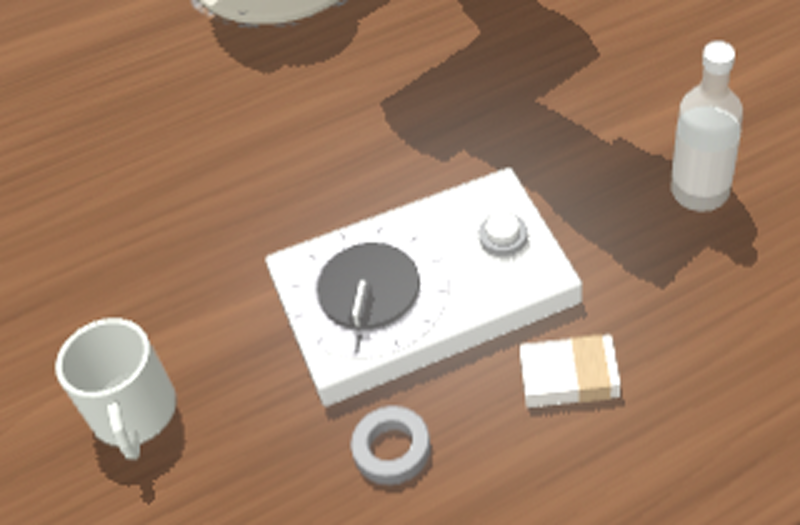

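The last picture shows the index (360,300) running into the long line (358,343), the switch up at (502,228), and the other objects where they were. The arm is clear, so I'm handing in.

```bash
python3 -c "
from rig import finish_job
print(finish_job())"
```

```text
the job is handed in; nothing more can be done
None
```

I turned the dial to the long line, pressed the switch once and handed the job in at about 9.3 s of the 51 s allowed. No verdict was reported.

- **Dial:** I pushed the ridge about 148° anticlockwise with the closed fingertips against one side only, so it was never squeezed. The last measurements put the index at about −35.5° in both views, against −34.2° for the long line. That is about 1.3° short, or roughly 1 mm at the rim. I left it there because it is close to the measuring error. The reading was the same before and after the switch press.
- **Switch:** I pressed it to its stop, with the fingertip held at z ≈ 51 mm and 11–14 N on the tool. In the last picture the button is up again.
- **Other objects:** The mug, bottle, carton and tape look unmoved in the last picture, but I compared them only by eye. The arm ended well clear of everything.

**Checks that disagreed:** The top view was blocked by the arm during the push. One radius in each of several scale-line fits was off by 6–7 mm, but the angles still agreed across views to about 0.4°.

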